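Snap the carrying hook onto a freshly painted piece and stand it out to dry

ROBOT

A 6-joint arm with a two-finger parallel gripper is mounted at the origin on the work surface. World frame = base frame: x ahead of the robot, y to its left, z up, the work surface at z = 0. Lengths are in m, angles in degrees, forces in N, time in s.
With the tool pointing down it reaches from about 0.35 to 0.875 m from the base axis. Payload 4.2 kg.
Tool frame: the origin (TCP) lies at the very end of the fingers, on their centre line; the grasp point (between the pads) lies 19 mm behind it; z points along the fingers, y is the line along which they close (so a half turn about z gives the same grasp; the last joint's range is limited). The gripper opens to 87 mm and grips with 3 to 60 N. Pads are 19 mm wide; open, the fingers measure 117 mm over their backs; the gripper's body (75 mm by 190 mm) begins 51 mm behind the grasp point.
Start: joints at [-56.402, 22.042, 0.453, 0, -68.411, -14.817], TCP at [0.201, -0.592, 0.223] pointing down, gripper open.
Joint ranges: [-179.83, 179.83], [-69.29, 118.12], [-61.27, 80.66], [-181.25, 117.63], [-171.15, -9.14], [-177.46, 177.46]. Speed limits (degrees/s): [159.86, 159.86, 180, 180, 180, 180].

INTERFACE

Orientations are given as a 3x3 rotation matrix whose columns are the frame's x, y, z axes.
In Python, from station import sense, cams, r gives the robot as it stands. The module is installed in compiled form; this text tells all that it offers.
- The arm moves only by the tool step_arm, never from a script. Its argument "targets" is text: rows parted by semicolons, each of 4 numbers parted by spaces: the shift along the tool's x, y, z in cm, then the turn about the tool's z in degrees. In form: x y z turn; .... A call has 1 to 12 rows; each row shifts and turns the commanded pose from where the row before left it, along the tool's axes as they then stand; what a row does not reach is not made up. A row lasts 1/12 s, in which the tool goes at most 41.7 mm and 7.16 degrees, less where a joint would pass 70% of its speed; a pose out of reach is approached as far as the arm can. A call with a gripper value outside its range is refused whole. "claw" is the finger opening in cm, from 0 to 8.7, set as the call begins (left out, the last holds). The fingers move at their own pace and stop on an object; the grip force is fixed at half the most. Time passes only in rows, so rows that do not move let the fingers close. It gives the time, the measured TCP pose, the force, the opening and the grip force at its end, in the units of the state.
- sense(): the state, without advancing time (a new reading comes with each control period).
- cams.capture(name): name is "scene" or "top"; returns a dict with "frame" (400x640x3 uint8, blue, green, red), "vertical_fov" (degrees; the focal length in pixels is half the picture's height over the tangent of half this angle, whatever the lens; pixels are square), "cx", "cy" (the principal point, pixels), "eye" and "rotation" of the camera in the world. Camera axes: x right, y down, z forward; pixel columns grow to the right and rows downward; lengths in m; the calibration is good to about 2 mm. A picture is of the moment at which its call begins. There is no depth.
- r.finish_job(): hands the job in; it is judged then, once.
The state is a dict: "time_s": time; "joints": joint angles; "joint_velocities": joint speeds; "effort": joint torques, N m; "tcp_pos": TCP position; "ee_rot": TCP orientation; "wrist_force": force on the tool from outside, world axes, zero at the start; "moment": the same for the moment, N m; "gripper_width": opening from 0.0 (shut) to 1.0 (fully open); "gripper_force": force on a finger pad.
Only numpy, scipy, OpenCV 4.12 (cv2) and the standard library are available. Lean on these libraries where they do the work, as an engineer would, in place of code of your own. Each camera call takes 0.05 s, during which the arm holds its last target. There are 200 camera calls.

TASK

The green turned piece on the painting stand is still wet, so carry it by the wooden-handled snap hook and touch it with nothing but the hook: take the hook out of its rest and push its mouth gently down over the steel pin on top of the piece (the stand gives way under it at first) until the sprung latch has snapped shut under the pin. Then lift the piece by the hook, set it down gently and upright, wholly on the empty cork coaster of the drying board, and let go with the hook still latched on the pin. Leave the two pieces that are already drying where they are.

Things in the scene. Friction and masses are not known exactly. Their poses are not given: they have to be found in the camera images.
- hook_grip (a point): Centre of the snap hook's handle: a wooden block 54 mm (x) by 20 mm (y, pinch it this way) by 32 mm (z), on top of the steel hook. z up along the hook, x across its mouth, y along the pin it is made for. Below the handle come a 16 x 12 mm neck and, from 34 mm below this point down, the steel hook, 40 mm wide (x) and 14 mm thick (y).
- hook: The whole snap hook, loose, 0.2 kg with its handle and latch. Origin midway between its two leg tips, 84 mm under the handle's centre; same axes. The mouth opens straight down: 28 mm wide at the tips, it narrows over 10 mm of height to a throat 16 mm wide.
- seat (a point): Where the pin's centre lies in the hook when pushed fully home, hard against the crown: 54 mm below the handle's centre on the hook's centre line, same axes. The latch springs shut only once the pin's centre is within about 2 mm of this point's height. Then it has 11 mm of play down to the shut latch, on which it hangs when lifted, and 3 to 7 mm sideways (x).
- latch (a joint): The hook's latch, a 17 mm finger across the throat, hinged on the -x leg 9 mm above the leg tips. 0 = shut, up to 1.06 rad = swung up into the throat. The pin pushes it open as it goes in, against a spring (4 to 8 N at first, less as the pin goes by); it snaps back to 0 by itself once the pin is past.
- hook_rest: Fixed wooden rest in which the hook starts, standing mouth down; origin on the table under its middle. Base 90 (x) x 60 x 10 mm, the leg tips stand on it; two 70 mm long, 10 mm thick side cheeks rise to 26 mm above the table, 2.5 mm from the hook's faces. Lift the hook straight up by 40 mm to be clear.
- pin (a point): Centre of the level steel pin on top of the wet piece: 10 mm diameter, y along the pin, z up. It spans a 22 mm gap between two upright steel cheeks (22 mm wide in x, 6 mm thick, tops 8 mm above this point) on a 52 mm round flange whose top is 32.5 mm below this point. The hook goes down between the cheeks, either way round.
- tub: The wet piece, a green-painted turned wooden body 76 mm across at the bottom, 64 mm at the top and 75 mm high, with the steel pin and its cheeks on top; loose, about 0.35 kg (may differ by a fifth). Origin at the centre of its underside; the pin's centre is 113.5 mm above it. It starts on the ring of the painting stand.
- stand: Fixed painting stand, a 140 mm steel base disc; origin on the table at its centre. The piece stands on its height-adjustable ring (92 mm across, top 42 mm above the table), held by friction only. A push of 1 to 3 N makes the ring slide down until the piece's underside meets a rigid centre post hidden under it, 3 to 25 mm lower, different each time; only then will the pin push the latch open. The ring stays down.
- coaster: The empty cork coaster, a fixed round disc 110 mm across and 4 mm thick on the 18 mm thick drying board; origin at the centre of its underside, its top is 22 mm above the table. Two more like it, at 117 mm centres in the same row, carry drying pieces.
- dry1: One of two green pieces already drying on the board, standing on a coaster stuck to it; 76 mm across, 101 mm high in all with a wooden stub on top; loose; origin at the centre of its coaster's underside. Leave it alone.
- dry2: The same for the other drying piece.

How it is judged:
By the outcome, as a careful person would: the job done as asked, in the order asked, and still so for the second after the job is handed in, with the robot touching nothing.
It also fails if it takes over 72 s, if anything falls off the work surface, if the arm or the gripper's body presses on something with over 40 N, if the wrist force passes 120 N, or if a joint passes its speed limit or range.

## Working session

There is one attempt and no reset: what is moved stays moved. The work goes in short steps, Python scripts to look and compute and a tool call to move; the robot and the scene stay as the last step left them, time stands still between calls to the robot, and variables do not carry over. Pictures are saved under pics/ and viewed, at most 10 in all, crops included, and the job is handed in when it is done.

Besides the shell and the picture viewer there is one more tool, called after "Emit:" by a JSON object that holds its "api" and its "payload", one argument or row to a line. step_arm: Moves the arm, as the interface text tells. Its arguments: {"type":"object","properties":{"targets":{"type":"string"},"claw":{"type":"number"}},"required":["targets"]}

```bash
mkdir -p pics; python3 - <<'E'
from station import sense, cams, r
import cv2,pickle
s=sense();print(s)
for n in("scene","top"):
    c=cams.capture(n);cv2.imwrite(f"pics/{n}0.png",c["frame"]);pickle.dump(c,open(f"{n}0.pkl","wb"))
    print(n,{k:v for k,v in c.items() if k!="frame"})
E
```

```text
{'time_s': 0.0, 'joints': array([-5.64015172e+01,  2.20901279e+01,  3.79116997e-01, -3.16960246e-02,
       -6.84093805e+01, -1.48174145e+01]), 'joint_velocities': array([ 0.00134977,  0.01747704,  0.02105752, -0.03215271, -0.00995105,
       -0.03094982]), 'effort': array([-1.95247136e-03, -3.90667927e+01,  1.87402457e+01,  4.21990201e+00,
        1.09001168e-02, -1.91237582e-04]), 'tcp_pos': array([ 0.20106436, -0.59113496,  0.22145473]), 'ee_rot': array([[-9.46821369e-01, -3.21758848e-01, -7.34274276e-04],
       [-3.21759684e-01,  9.46819183e-01,  2.03478700e-03],
       [ 4.05142479e-05,  2.16283967e-03, -9.99997660e-01]]), 'wrist_force': array([-0.30677349,  0.33501157, -0.13982186]), 'moment': array([-0.03985719,  0.00949033, -0.0292891 ]), 'gripper_force': 0.0, 'gripper_width': 1.0009899099233561}
scene {'vertical_fov': 42.303558327988405, 'cx': 317.7049920847446, 'cy': 197.44166374367504, 'eye': array([1.33271132, 0.19555752, 0.91275364]), 'rotation': array([[-0.25448185,  0.66261058, -0.70440486],
       [ 0.96707202,  0.17682542, -0.1830423 ],
       [ 0.00327092, -0.72779117, -0.68579101]])}
top {'vertical_fov': 42.766686518273545, 'cx': 320.16737407534464, 'cy': 206.9465312414282, 'eye': array([0.32359838, 0.00670615, 1.13255274]), 'rotation': array([[-0.01916073, -0.98166724,  0.18963728],
       [-0.99981117,  0.01819833, -0.00681513],
       [ 0.00323911, -0.18973206, -0.98183056]])}
```

View pics/scene0.png

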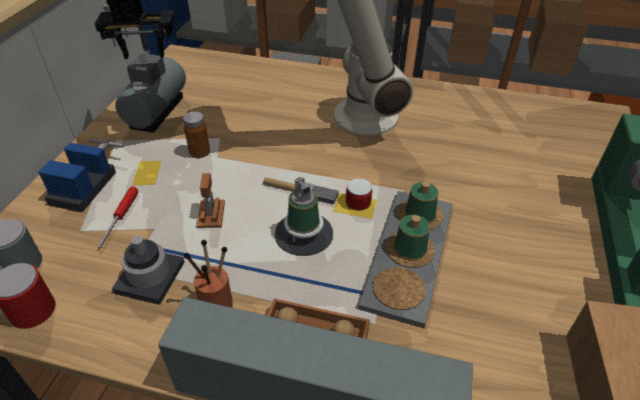

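View pics/top0.png

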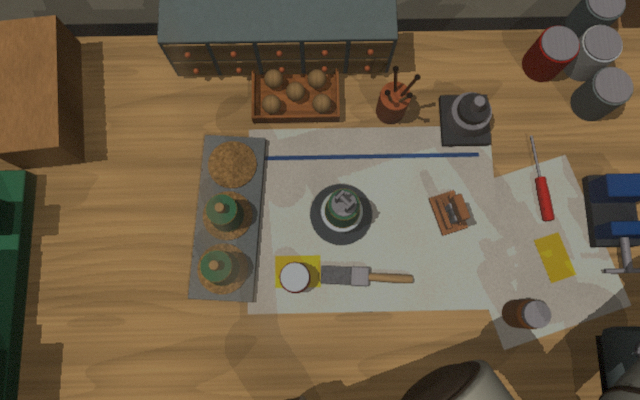

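The scene view shows the hook in its rest at about (207,200), the wet piece at (303,210) and the empty coaster at (400,288). In the top view they are at (455,210), (343,205) and (232,165). Next I'll enlarge the hook and the pin.

```bash
cat > h.py <<'E'
import numpy as np,cv2,pickle
def load(n): return pickle.load(open(n+".pkl","rb"))
def ray(c,u,v):
    f=200/np.tan(np.radians(c["vertical_fov"]/2))
    d=c["rotation"]@np.array([(u-c["cx"])/f,(v-c["cy"])/f,1]);return c["eye"],d/np.linalg.norm(d)
def plane(c,u,v,z):
    e,d=ray(c,u,v);return e+d*(z-e[2])/d[2]
def tri(c1,p1,c2,p2):
    e1,d1=ray(c1,*p1);e2,d2=ray(c2,*p2)
    s=np.linalg.lstsq(np.c_[d1,-d2],e2-e1,rcond=None)[0]
    a=e1+s[0]*d1;b=e2+s[1]*d2;return (a+b)/2,np.linalg.norm(a-b)
def proj(c,p):
    f=200/np.tan(np.radians(c["vertical_fov"]/2));q=c["rotation"].T@(np.array(p)-c["eye"]);return q[:2]/q[2]*f+[c["cx"],c["cy"]]
def crop(c,u,v,w,h,k): return cv2.resize(c["frame"][v:v+h,u:u+w],None,fx=k,fy=k,interpolation=cv2.INTER_CUBIC)
E
python3 - <<'E'
from h import *
t=load("top0");s=load("scene0")
cv2.imwrite("pics/m1.png",np.vstack([np.hstack([crop(t,425,180,50,35*1+15,8),crop(t,318,180,50,50,8)])]))
cv2.imwrite("pics/m2.png",np.hstack([crop(s,185,165,50,70,8),crop(s,278,170,50,70,8)]))
def blob(c,lo,hi,box):
    u,v,w,h=box;m=cv2.inRange(cv2.cvtColor(c["frame"],cv2.COLOR_BGR2HSV),lo,hi)[v:v+h,u:u+w]
    cn=max(cv2.findContours(m,0,1)[0],key=cv2.contourArea);return cv2.fitEllipse(cn),u,v
for c,box,lab in((t,(205,138,58,52),"top"),(s,(368,262,65,50),"scene")):
    (e,u,v)=blob(c,(5,70,40),(25,255,255),box);p=(e[0][0]+u,e[0][1]+v);print(lab,p,e[1],plane(c,*p,.022))
b,u,v=blob(t,(0,0,0),(180,90,75),(300,175,85,80));p=(b[0][0]+u,b[0][1]+v);print("stand",p,b[1],plane(t,*p,.005))
E
```

```text
top (231.80869674682617, 164.1252155303955) (46.20779037475586, 48.54191970825195) [0.63987896 0.19585971 0.022     ]
scene (398.6474361419678, 287.9848518371582) (40.99007034301758, 51.76137161254883) [0.64423628 0.19485606 0.022     ]
stand (340.8509521484375, 214.07390975952148) (59.18518829345703, 60.59785079956055) [ 0.52424487 -0.04718642  0.005     ]
```

View pics/m1.png

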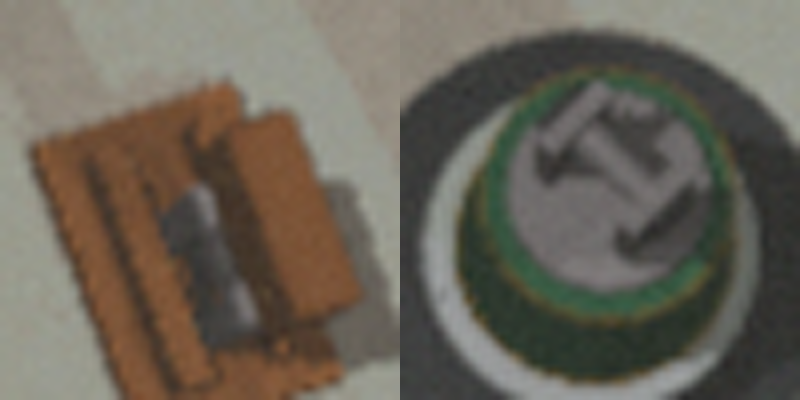

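View pics/m2.png

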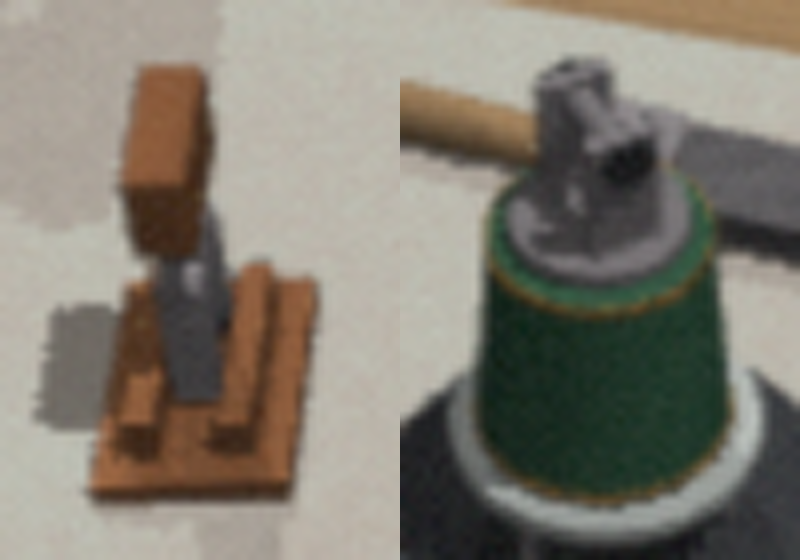

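The top crop shows the handle's top face with corners near (230,130), (295,112), (360,295) and (290,322). The cheek tops are centred near (572,112) and (668,200), with the pin between them. In the scene crop the handle top spans (140,68) to (200,185), and the cheek tops are near (575,72) and (630,135).

```bash
python3 - <<'E'
from h import *
t=load("top0");s=load("scene0")
T=lambda x,y,o:((x+.5)/8-.5+o[0],(y+.5)/8-.5+o[1])
ct=[T(*p,(425,180)) for p in((230,130),(295,112),(360,295),(290,322))]
P=np.array([plane(t,*p,.110) for p in ct]);print("handle top",P.mean(0),[np.linalg.norm(P[i]-P[i-1]).round(4) for i in range(4)])
d=(P[2]+P[3]-P[0]-P[1]);print("x dir deg",np.degrees(np.arctan2(d[1],d[0])))
cs=np.mean([T(*p,(185,165)) for p in((140,68),(207,68),(200,185),(125,183))],0)
print("scene",plane(s,*cs,.110),"tri",tri(t,np.mean(ct,0),s,cs))
a=[T(172,112,(318,180)),T(268,200,(318,180))];b=[T(175,72,(278,170)),T(230,135,(278,170))]
A=np.array([plane(t,*p,.1635) for p in a]);B=np.array([plane(s,*p,.1635) for p in b])
for Q in(A,B):
    e=Q[1]-Q[0];print("pin",Q.mean(0),"len",np.linalg.norm(e),"dir",np.degrees(np.arctan2(e[1],e[0])))
for i in 0,1:print(tri(t,a[i],s,b[i]))
for u,v in((345.,208.),):pass
# green top rim ellipse (z=.117) in top crop
hsv=cv2.cvtColor(t["frame"],cv2.COLOR_BGR2HSV);m=cv2.inRange(hsv,(50,60,40),(90,255,255))[175:240,315:375]
E
```

```text
handle top [ 0.51699467 -0.28839579  0.11      ] [np.float64(0.0515), np.float64(0.0176), np.float64(0.0496), np.float64(0.0195)]
x dir deg -165.7139047448464
scene [ 0.51932948 -0.2876353   0.11      ] tri (array([ 0.51725164, -0.28894097,  0.10795429]), np.float64(0.00013429270751754498))
pin [ 0.52545837 -0.04854443  0.1635    ] len 0.031712846678679796 dir -134.4406809003058
pin [ 0.52543508 -0.04783925  0.1635    ] len 0.030087237463047152 dir 45.8108543374293
(array([ 0.53437373, -0.04422733,  0.18216316]), np.float64(0.01608912004042403))
(array([ 0.51623418, -0.05220793,  0.14432916]), np.float64(0.018242647818887642))
```

```bash
python3 - <<'E'
from h import *
t=load("top0");s=load("scene0")
T=lambda x,y,o:((x+.5)/8-.5+o[0],(y+.5)/8-.5+o[1])
def ang(c,p,q,o,z):
    a,b=plane(c,*T(*p,o),z),plane(c,*T(*q,o),z);e=b-a;print(np.degrees(np.arctan2(e[1],e[0]))%180,np.linalg.norm(e))
ang(t,(35,148),(115,375),(425,180),.01);ang(t,(35,148),(232,85),(425,180),.01)
ang(s,(95,488),(292,490),(185,165),.01);ang(s,(318,283),(292,490),(185,165),.01);ang(s,(140,68),(125,183),(185,165),.11);ang(s,(247,263),(215,428),(185,165),.026)
E
```

```text
15.84988978924278 0.0673954483471516
106.80297784858413 0.05915755330320478
104.12055969823359 0.05929018507048106
17.312686363263822 0.0903312042467666
19.190468416799686 0.05109669836347224
15.371788766035365 0.07210823043130737
```

Emit:
{"api": "step_arm", "payload": {
  "targets": "-3.3 1.5 0 0.3;-3.3 1.55 0 0.3;-3.3 1.55 0 0.3;-3.3 1.55 0 0.3;-3.3 1.55 0 0.3;-3.3 1.55 0 0.3;-3.3 1.55 0 0.3;-3.3 1.55 0 0.3;-3.3 1.55 0 0.3;-3.3 1.55 0 0.3;-3.3 1.55 0 0.3;-3.3 1.55 0 0.2",
  "claw": 6
}}

```text
time_s: 1.1
tcp_pos: [0.5258, -0.2962, 0.2222]
ee_rot: [[-0.965, -0.263, -0.001], [-0.263, 0.965, 0.0], [0.001, 0.001, -1.0]]
wrist_force: [-0.3, -1.0, -0.6]
gripper_width: 0.691
gripper_force: 0.0
```

Emit:
{"api": "step_arm", "payload": {
  "targets": "0.5 0.8 0 -0.8;0 0 0 0;0 0 0 0;0 0 0 0"
}}

```text
time_s: 1.43
tcp_pos: [0.5175, -0.292, 0.2225]
ee_rot: [[-0.961, -0.276, -0.0], [-0.276, 0.961, -0.0], [0.0, 0.0, -1.0]]
wrist_force: [-1.2, -0.4, 0.1]
gripper_width: 0.686
gripper_force: 0.0
```

```bash
python3 - <<'E'
from h import *
from station import cams,sense
t=cams.capture("top");s=cams.capture("scene");pickle.dump(t,open("top1.pkl","wb"));pickle.dump(s,open("scene1.pkl","wb"))
cv2.imwrite("pics/m3.png",np.hstack([crop(t,410,150,80,100,5),crop(s,160,110,80,100,5)]));print(sense()["tcp_pos"])
E
```

```text
[ 0.51744842 -0.29234875  0.22259333]
```

View pics/m3.png

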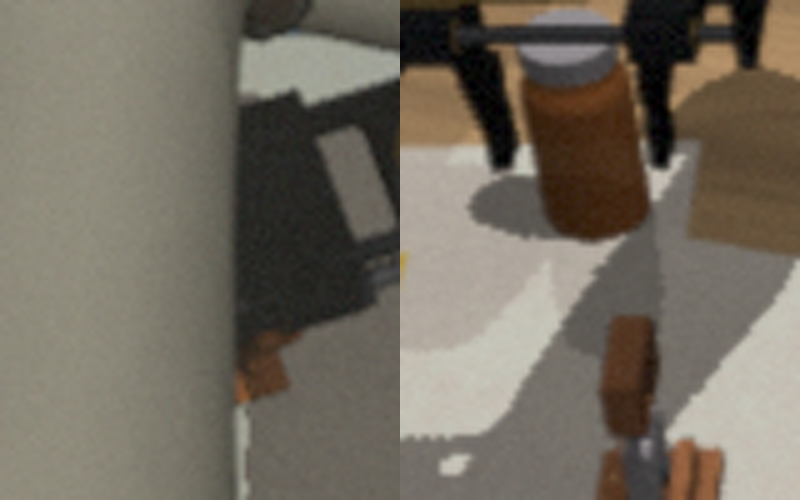

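The gripper straddles the handle in the scene view: fingertips at crop (497,165) and (660,165), handle below at (630,370). I'll go down and grip.

Emit:
{"api": "step_arm", "payload": {
  "targets": "-0.1 0.4 2 0;0 0 2 0;0 0 2 0;0 0 2 0;0 0 2 0;0 0 1.5 0;0 0 1 0;0 0 1 0;0 0 0.6 0;0 0 0.4 0;0 0 0 0;0 0 0 0"
}}

```text
time_s: 2.53
tcp_pos: [0.5183, -0.2875, 0.078]
ee_rot: [[-0.961, -0.277, 0.001], [-0.277, 0.961, -0.0], [-0.001, -0.001, -1.0]]
wrist_force: [-0.0, 0.7, 0.6]
gripper_width: 0.69
gripper_force: 0.0
```

```bash
python3 - <<'E'
from h import *
from station import cams,sense
s=cams.capture("scene");pickle.dump(s,open("scene2.pkl","wb"))
cv2.imwrite("pics/m4.png",crop(s,160,130,100,110,5));print(sense())
E
```

```text
{'time_s': 2.5833, 'joints': array([-1.33662983e+01,  2.68247334e+01, -1.47622447e+01,  1.53779026e-02,
       -4.83233582e+01, -6.05527305e+01]), 'joint_velocities': array([ 0.11699375, -0.35759035,  0.09597385, -0.07240596,  0.11828616,
       -0.06773246]), 'effort': array([-4.87402116e-02, -3.90305471e+01,  1.48538876e+01,  3.34896997e+00,
       -5.43013983e-02, -3.69558165e-04]), 'tcp_pos': array([ 0.51849039, -0.28751191,  0.07830981]), 'ee_rot': array([[-9.60820863e-01, -2.77166176e-01,  1.47621025e-03],
       [-2.77167225e-01,  9.60821534e-01, -5.56813596e-04],
       [-1.26404470e-03, -9.44155218e-04, -9.99998755e-01]]), 'wrist_force': array([-0.544821  ,  0.19804868,  0.17576115]), 'moment': array([0.00990497, 0.03062442, 0.02114025]), 'gripper_force': 0.0, 'gripper_width': 0.6861715262600837}
```

View pics/m4.png

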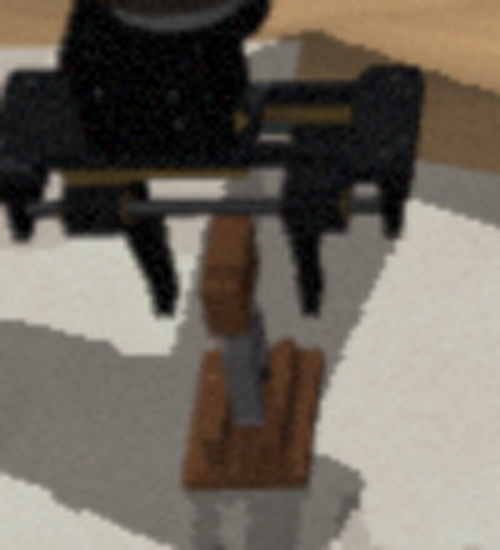

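The fingertips at (165,310) and (312,310) sit either side of the handle at (230,275), roughly centred. Closing.

Emit:
{"api": "step_arm", "payload": {
  "targets": "0 0 0 0;0 0 0 0;0 0 0 0;0 0 0 0;0 0 0 0;0 0 0 0;0 0 0 0;0 0 0 0",
  "claw": 1
}}

```text
time_s: 3.25
tcp_pos: [0.518, -0.2873, 0.0776]
ee_rot: [[-0.961, -0.277, 0.0], [-0.277, 0.961, 0.0], [-0.0, -0.0, -1.0]]
wrist_force: [0.6, 0.9, 1.2]
gripper_width: 0.224
gripper_force: 29.7
```

Emit:
{"api": "step_arm", "payload": {
  "targets": "0 0 -0.5 0;0 0 -1 0;0 0 -1.5 0;0 0 -2 0;0 0 -2 0;0 0 -2.5 0;0 0 -2.5 0;0 0 -2.5 0;0 0 -2.5 0;0 0 -1.5 0;0 0 -0.7 0;0 0 0 0"
}}

```text
time_s: 4.25
tcp_pos: [0.5183, -0.2874, 0.2717]
ee_rot: [[-0.961, -0.277, 0.003], [-0.277, 0.961, -0.001], [-0.003, -0.002, -1.0]]
wrist_force: [0.4, 0.4, -2.4]
gripper_width: 0.225
gripper_force: 29.7
```

```bash
python3 - <<'E'
from h import *
from station import cams,sense
s=cams.capture("scene");pickle.dump(s,open("scene3.pkl","wb"))
q=sense();p=q["tcp_pos"];R=q["ee_rot"];print(p,q["wrist_force"],q["gripper_force"])
y=R[:2,1];print("yaw tool y",np.degrees(np.arctan2(y[1],y[0])))
tgt=np.array([.5254,-.0482,.27]);print("turn",106.1-45.7,"shift tool",R.T@(tgt-p)*100)
E
```

```text
[ 0.51764721 -0.28698747  0.26981239] [-0.90696336  0.01385485 -1.79021063] 29.692135713994503
yaw tool y 106.06895788953999
turn 60.39999999999999 shift tool [-7.35448830e+00  2.27311999e+01 -3.28809436e-03]
```

Emit:
{"api": "step_arm", "payload": {
  "targets": "-0.4 1 0 0;-0.7 2 0 0;-0.9 2.9 0 0;-0.9 2.9 0 0;-0.9 2.9 0 0;-0.9 2.9 0 0;-0.9 2.9 0 0;-0.9 2.7 0 0;-0.6 1.7 0 0;-0.3 0.8 0 0;0 0 0 3;0 0 0 6"
}}

```text
time_s: 5.3
tcp_pos: [0.5253, -0.0478, 0.2681]
ee_rot: [[-0.993, -0.121, -0.003], [-0.121, 0.993, -0.0], [0.003, 0.0, -1.0]]
wrist_force: [-0.2, 0.6, -1.9]
gripper_width: 0.225
gripper_force: 29.7
```

Emit:
{"api": "step_arm", "payload": {
  "targets": "0 0 0 6;0 0 0 6;0 0 0 6;0 0 0 6;0 0 0 6;0 0 0 6;0 0 0 6;0 0 0 6;0 0 0 3.5;0 0 0 0;0 0 0 0;0 0 0 0"
}}

```text
time_s: 6.3
tcp_pos: [0.5258, -0.0487, 0.2689]
ee_rot: [[-0.715, 0.699, -0.001], [0.699, 0.715, -0.0], [0.001, -0.001, -1.0]]
wrist_force: [0.5, -1.3, -1.9]
gripper_width: 0.229
gripper_force: 29.7
```

```bash
python3 - <<'E'
from h import *
from station import cams,sense
t=cams.capture("top");s=cams.capture("scene");pickle.dump(t,open("top4.pkl","wb"));pickle.dump(s,open("scene4.pkl","wb"))
q=sense();p=q["tcp_pos"];R=q["ee_rot"];print(p,R,q["wrist_force"])
y=R[:2,1];print("yaw",np.degrees(np.arctan2(y[1],y[0])),"shift",R.T@(np.array([.5254,-.0482,.27])-p)*100)
cv2.imwrite("pics/m5.png",crop(s,265,90,75,120,5));print("proj pin",proj(s,[.5254,-.0482,.1555]),"tips",proj(s,[p[0],p[1],p[2]-.0676]))
E
```

```text
[ 0.52594801 -0.04873227  0.26919819] [[-7.14737674e-01  6.99392218e-01 -7.63083096e-04]
 [ 6.99392470e-01  7.14737828e-01 -9.44387558e-05]
 [ 4.79354624e-04 -6.01193509e-04 -9.99999704e-01]] [-0.09580124  0.27883675 -1.60154621]
yaw 45.621727954495526 shift [ 0.07643393 -0.00033217 -0.08014398]
proj pin [302.75252281 185.15860972] tips [302.0827275  169.17305071]
```

View pics/m5.png

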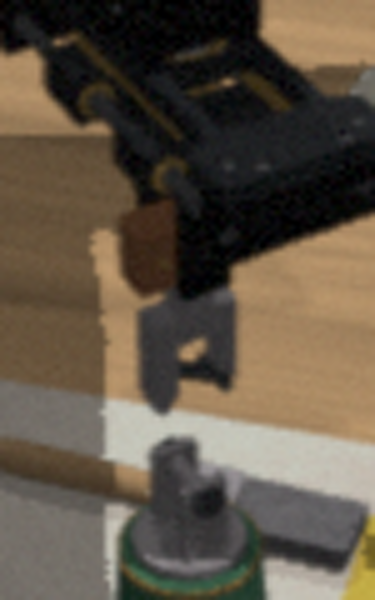

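In the crop the leg tips are centred near (192,397), directly above the cheek midpoint near (194,463), so it is aligned. I'll go down in steps and watch the force.

Emit:
{"api": "step_arm", "payload": {
  "targets": "0.05 0 0.5 0;0 0 0.7 0;0 0 0.7 0;0 0 0.7 0;0 0 0.6 0;0 0 0.5 0;0 0 0.5 0;0 0 0.4 0;0 0 0.3 0;0 0 0.2 0;0 0 0 0;0 0 0 0"
}}

```text
time_s: 7.4
tcp_pos: [0.5259, -0.0484, 0.2187]
ee_rot: [[-0.714, 0.7, 0.0], [0.7, 0.714, -0.0], [-0.0, 0.0, -1.0]]
wrist_force: [0.6, 0.2, -2.9]
gripper_width: 0.229
gripper_force: 29.7
```

```bash
python3 - <<'E'
from h import *
from station import cams,sense
s=cams.capture("scene");pickle.dump(s,open("scene5.pkl","wb"))
q=sense();print(q["tcp_pos"],q["wrist_force"],q["moment"])
cv2.imwrite("pics/m6.png",crop(s,275,125,60,90,6))
E
```

```text
[ 0.52599168 -0.04833119  0.21881524] [ 0.68380749 -0.21519966 -2.46048906] [-0.06206946 -0.01822151  0.01436466]
```

View pics/m6.png

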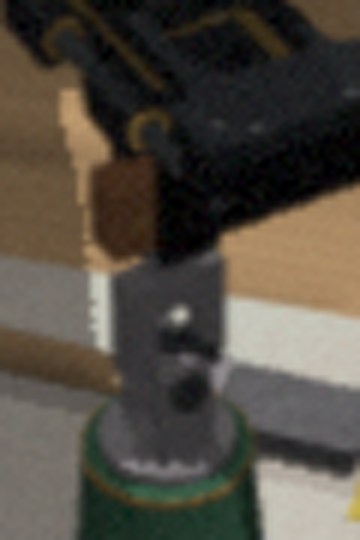

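The hook's legs now straddle the pin between the cheeks: latch at (190,345), pin end at (188,390). No contact force yet, so I'll press slowly.

Emit:
{"api": "step_arm", "payload": {
  "targets": "0 0 0.2 0;0 0 0.2 0;0 0 0.2 0;0 0 0.2 0;0 0 0.2 0;0 0 0 0;0 0 0 0"
}}

```text
time_s: 8.03
tcp_pos: [0.5254, -0.0483, 0.2081]
ee_rot: [[-0.714, 0.7, -0.001], [0.7, 0.714, 0.0], [0.001, -0.001, -1.0]]
wrist_force: [0.8, -0.8, -2.4]
gripper_width: 0.227
gripper_force: 29.7
```

Emit:
{"api": "step_arm", "payload": {
  "targets": "0 0 0.15 0;0 0 0.15 0;0 0 0.1 0;0 0 0.1 0;0 0 0 0;0 0 0 0"
}}

```text
time_s: 8.53
tcp_pos: [0.5256, -0.0483, 0.2033]
ee_rot: [[-0.714, 0.7, -0.001], [0.7, 0.714, 0.0], [0.0, -0.0, -1.0]]
wrist_force: [-0.3, -0.3, -2.7]
gripper_width: 0.225
gripper_force: 29.7
```

Emit:
{"api": "step_arm", "payload": {
  "targets": "0 0 0.15 0;0 0 0.15 0;0 0 0.1 0;0 0 0.1 0;0 0 0 0;0 0 0 0"
}}

```text
time_s: 9.03
tcp_pos: [0.5257, -0.0483, 0.1985]
ee_rot: [[-0.714, 0.7, -0.0], [0.7, 0.714, 0.0], [0.0, -0.0, -1.0]]
wrist_force: [0.5, 0.1, -0.5]
gripper_width: 0.226
gripper_force: 29.7
```

Emit:
{"api": "step_arm", "payload": {
  "targets": "0 0 0.1 0;0 0 0.1 0;0 0 0.1 0;0 0 0.1 0;0 0 0 0;0 0 0 0"
}}

```text
time_s: 9.53
tcp_pos: [0.5261, -0.0481, 0.1948]
ee_rot: [[-0.714, 0.7, 0.001], [0.7, 0.714, 0.0], [-0.0, 0.001, -1.0]]
wrist_force: [-0.2, 2.0, 3.7]
gripper_width: 0.226
gripper_force: 29.7
```

Emit:
{"api": "step_arm", "payload": {
  "targets": "0 0 0.1 0;0 0 0.1 0;0 0 0.1 0;0 0 0.1 0;0 0 0 0;0 0 0 0"
}}

```text
time_s: 10.03
tcp_pos: [0.5256, -0.0482, 0.19]
ee_rot: [[-0.714, 0.7, -0.001], [0.7, 0.714, 0.0], [0.001, -0.0, -1.0]]
wrist_force: [-1.0, 1.5, 0.7]
gripper_width: 0.23
gripper_force: 29.7
```

Emit:
{"api": "step_arm", "payload": {
  "targets": "0 0 0.1 0;0 0 0.1 0;0 0 0.1 0;0 0 0 0;0 0 0 0"
}}

```text
time_s: 10.45
tcp_pos: [0.5255, -0.0484, 0.1871]
ee_rot: [[-0.714, 0.7, -0.001], [0.7, 0.714, 0.0], [0.001, -0.0, -1.0]]
wrist_force: [-0.0, 1.6, -0.4]
gripper_width: 0.228
gripper_force: 29.7
```

Emit:
{"api": "step_arm", "payload": {
  "targets": "0 0 0.1 0;0 0 0.1 0;0 0 0 0;0 0 0 0"
}}

```text
time_s: 10.78
tcp_pos: [0.5256, -0.0484, 0.1852]
ee_rot: [[-0.714, 0.7, -0.001], [0.7, 0.714, 0.0], [0.0, -0.0, -1.0]]
wrist_force: [-1.6, 1.4, -0.3]
gripper_width: 0.227
gripper_force: 29.7
```

Emit:
{"api": "step_arm", "payload": {
  "targets": "0 0 0.1 0;0 0 0.1 0;0 0 0 0;0 0 0 0"
}}

```text
time_s: 11.12
tcp_pos: [0.5256, -0.0483, 0.1832]
ee_rot: [[-0.714, 0.7, -0.001], [0.7, 0.714, 0.0], [0.0, -0.0, -1.0]]
wrist_force: [-1.5, 1.2, -0.4]
gripper_width: 0.23
gripper_force: 29.7
```

```bash
python3 - <<'E'
from h import *
from station import cams,sense
s=cams.capture("scene");q=sense();print(q["tcp_pos"],q["wrist_force"],q["moment"])
cv2.imwrite("pics/m7.png",crop(s,270,130,70,95,6))
E
```

```text
[ 0.52562918 -0.04832952  0.18324714] [-1.24072353  1.97866966 -0.84217033] [ 0.28593405  0.3447677  -0.00980764]
```

View pics/m7.png

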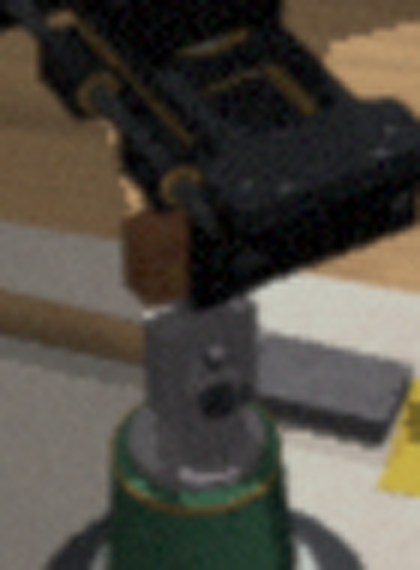

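The pin end at (220,400) has moved up into the hook, and the piece has sunk with the ring. The crown isn't reached yet, so I'll keep pressing.

Emit:
{"api": "step_arm", "payload": {
  "targets": "0 0 0.1 0;0 0 0.1 0;0 0 0 0;0 0 0 0"
}}

```text
time_s: 11.5
tcp_pos: [0.5256, -0.0483, 0.1812]
ee_rot: [[-0.714, 0.7, -0.0], [0.7, 0.714, 0.0], [0.0, -0.0, -1.0]]
wrist_force: [0.3, 1.3, -1.0]
gripper_width: 0.227
gripper_force: 29.7
```

Emit:
{"api": "step_arm", "payload": {
  "targets": "0 0 0.1 0;0 0 0.1 0;0 0 0 0;0 0 0 0"
}}

```text
time_s: 11.83
tcp_pos: [0.5255, -0.0484, 0.179]
ee_rot: [[-0.714, 0.7, -0.001], [0.7, 0.714, -0.0], [0.001, -0.001, -1.0]]
wrist_force: [-0.0, 0.2, -2.7]
gripper_width: 0.224
gripper_force: 29.7
```

Emit:
{"api": "step_arm", "payload": {
  "targets": "0 0 0.1 0;0 0 0.1 0;0 0 0 0;0 0 0 0"
}}

```text
time_s: 12.17
tcp_pos: [0.5255, -0.0484, 0.177]
ee_rot: [[-0.714, 0.7, -0.001], [0.7, 0.714, -0.0], [0.001, -0.001, -1.0]]
wrist_force: [-0.7, 0.6, -2.8]
gripper_width: 0.227
gripper_force: 29.7
```

Emit:
{"api": "step_arm", "payload": {
  "targets": "0 0 0.1 0;0 0 0 0;0 0 0 0"
}}

```text
time_s: 12.42
tcp_pos: [0.5256, -0.0484, 0.1763]
ee_rot: [[-0.714, 0.7, -0.0], [0.7, 0.714, 0.0], [0.0, -0.0, -1.0]]
wrist_force: [-0.4, 0.4, -3.9]
gripper_width: 0.226
gripper_force: 29.7
```

Emit:
{"api": "step_arm", "payload": {
  "targets": "0 0 0.1 0;0 0 0 0;0 0 0 0"
}}

```text
time_s: 12.67
tcp_pos: [0.5262, -0.0484, 0.1758]
ee_rot: [[-0.714, 0.7, 0.001], [0.7, 0.714, -0.0], [-0.001, 0.001, -1.0]]
wrist_force: [0.3, -0.4, -1.6]
gripper_width: 0.223
gripper_force: 29.7
```

Emit:
{"api": "step_arm", "payload": {
  "targets": "0 0 0.1 0;0 0 0 0;0 0 0 0;0 0 0 0"
}}

```text
time_s: 13.0
tcp_pos: [0.5264, -0.0483, 0.1752]
ee_rot: [[-0.714, 0.7, 0.002], [0.7, 0.714, -0.0], [-0.001, 0.001, -1.0]]
wrist_force: [-0.4, -0.3, 1.7]
gripper_width: 0.23
gripper_force: 29.7
```

Emit:
{"api": "step_arm", "payload": {
  "targets": "0 0 0.1 0;0 0 0 0;0 0 0 0;0 0 0 0"
}}

```text
time_s: 13.33
tcp_pos: [0.5268, -0.0484, 0.1751]
ee_rot: [[-0.715, 0.699, 0.003], [0.699, 0.715, -0.0], [-0.002, 0.002, -1.0]]
wrist_force: [-1.1, -0.0, 4.9]
gripper_width: 0.226
gripper_force: 29.7
```

Emit:
{"api": "step_arm", "payload": {
  "targets": "0 0 0.1 0;0 0 0 0;0 0 0 0;0 0 0 0"
}}

```text
time_s: 13.67
tcp_pos: [0.5271, -0.0485, 0.1751]
ee_rot: [[-0.715, 0.699, 0.004], [0.699, 0.715, -0.001], [-0.003, 0.002, -1.0]]
wrist_force: [-2.1, 1.0, 8.9]
gripper_width: 0.227
gripper_force: 29.8
```

Emit:
{"api": "step_arm", "payload": {
  "targets": "0 0 -0.2 0;0 0 -0.2 0;0 0 -0.2 0;0 0 -0.2 0;0 0 -0.2 0;0 0 -0.2 0;0 0 -0.2 0;0 0 -0.2 0;0 0 -0.2 0;0 0 -0.2 0;0 0 0 0;0 0 0 0"
}}

```text
time_s: 14.67
tcp_pos: [0.5258, -0.0483, 0.1926]
ee_rot: [[-0.714, 0.7, 0.0], [0.7, 0.714, 0.0], [0.0, 0.0, -1.0]]
wrist_force: [0.4, 0.0, -5.7]
gripper_width: 0.226
gripper_force: 29.7
```

```bash
python3 - <<'E'
from station import sense
q=sense();print(q["tcp_pos"],q["wrist_force"],q["moment"])
E
```

```text
[ 0.52577626 -0.04829428  0.19259256] [ 0.36532659  0.03159425 -5.65286582] [-0.06674889 -0.03801745  0.01536642]
```

The load is up by about 3.5 N, so the piece hangs on the latch. Lifting higher.

Emit:
{"api": "step_arm", "payload": {
  "targets": "0 0 -0.3 0;0 0 -0.5 0;0 0 -0.7 0;0 0 -0.9 0;0 0 -1 0;0 0 -1 0;0 0 -1 0;0 0 -0.9 0;0 0 -0.7 0;0 0 -0.5 0;0 0 -0.3 0;0 0 0 0"
}}

```text
time_s: 15.67
tcp_pos: [0.526, -0.0483, 0.2712]
ee_rot: [[-0.714, 0.7, 0.001], [0.7, 0.714, 0.0], [-0.001, 0.001, -1.0]]
wrist_force: [-1.1, -0.1, -7.3]
gripper_width: 0.229
gripper_force: 29.7
```

```bash
python3 - <<'E'
from h import *
from station import cams,sense
s=cams.capture("scene");pickle.dump(s,open("scene8.pkl","wb"))
q=sense();p=q["tcp_pos"];R=q["ee_rot"];print(p,q["wrist_force"])
def green(c):
    m=cv2.inRange(cv2.cvtColor(c["frame"],cv2.COLOR_BGR2HSV),(50,70,25),(90,255,255))
    n,l,st,ce=cv2.connectedComponentsWithStats(m);print([(st[i].tolist(),ce[i].round(1).tolist()) for i in range(1,n) if st[i][4]>200])
green(s);green(load("scene0"))
for z in(.162,.087):print(proj(s,[p[0],p[1],p[2]-z]))
print("shift to coaster",R.T@(np.array([.642,.1953,p[2]])-p)*100)
t=load("top0");f=t["frame"]
# coaster/board check: dry stubs
green(t)
E
```

```text
[ 0.52569852 -0.04827255  0.27050902] [ 0.18883022 -0.18879153 -6.71172753]
[([593, 114, 47, 192, 6239], [620.9, 210.1]), ([286, 181, 32, 28, 692], [300.9, 195.4]), ([411, 183, 27, 17, 262], [423.8, 192.3]), ([400, 195, 37, 41, 818], [418.2, 215.9]), ([395, 230, 33, 29, 627], [410.5, 245.4])]
[([593, 114, 47, 192, 6239], [620.8, 210.0]), ([411, 183, 27, 17, 262], [423.7, 192.3]), ([400, 196, 37, 40, 819], [418.2, 215.9]), ([288, 205, 31, 26, 595], [303.1, 218.5]), ([395, 230, 33, 29, 625], [410.6, 245.5])]
[303.03065391 200.75788799]
[302.46655797 175.56466327]
shift to coaster [8.74288385e+00 2.55362132e+01 3.97968676e-03]
[([0, 170, 30, 230, 4463], [10.8, 269.7]), ([216, 195, 20, 28, 254], [227.6, 207.1])]
```

Emit:
{"api": "step_arm", "payload": {
  "targets": "0.1 0.3 0 0;0.2 0.6 0 0;0.3 0.9 0 0;0.4 1.2 0 0;0.5 1.4 0 0;0.5 1.5 0 0;0.5 1.5 0 0;0.5 1.5 0 0;0.5 1.5 0 0;0.5 1.5 0 0;0.5 1.5 0 0;0.5 1.5 0 0"
}}

```text
time_s: 16.72
tcp_pos: [0.5951, 0.0947, 0.2704]
ee_rot: [[-0.714, 0.7, -0.0], [0.7, 0.714, -0.0], [0.0, -0.0, -1.0]]
wrist_force: [0.1, -0.4, -5.7]
gripper_width: 0.227
gripper_force: 29.7
```

Emit:
{"api": "step_arm", "payload": {
  "targets": "0.5 1.5 0 0;0.5 1.5 0 0;0.5 1.5 0 0;0.5 1.4 0 0;0.5 1.3 0 0;0.4 1.1 0 0;0.3 0.8 0 0;0.3 0.6 0 0;0.2 0.4 0 0;0.1 0.2 0 0;0 0 0 0;0 0 0 0"
}}

```text
time_s: 17.72
tcp_pos: [0.6391, 0.1929, 0.2707]
ee_rot: [[-0.714, 0.7, -0.0], [0.7, 0.714, -0.0], [-0.0, -0.0, -1.0]]
wrist_force: [-0.2, -0.5, -7.2]
gripper_width: 0.225
gripper_force: 29.7
```

Emit:
{"api": "step_arm", "payload": {
  "targets": "0 0 0 0;0 0 0 0;0 0 0 0;0 0 0 0;0 0 0 0;0 0 0 0;0 0 0 0;0 0 0 0;0 0 0 0;0 0 0 0;0 0 0 0;0 0 0 0"
}}

```text
time_s: 18.72
tcp_pos: [0.6393, 0.1932, 0.2705]
ee_rot: [[-0.714, 0.7, -0.0], [0.7, 0.714, -0.0], [0.0, -0.0, -1.0]]
wrist_force: [0.0, 0.8, -6.2]
gripper_width: 0.227
gripper_force: 29.7
```

```bash
python3 - <<'E'
from h import *
from station import cams,sense
s=cams.capture("scene");pickle.dump(s,open("scene9.pkl","wb"))
q=sense();p=q["tcp_pos"];R=q["ee_rot"];print(p,q["wrist_force"],q["moment"])
print("shift",R.T@(np.array([.642,.1953,p[2]])-p)*100)
for z in(.162,.087):print(proj(s,[p[0],p[1],p[2]-z]))
cv2.imwrite("pics/m8.png",crop(s,335,160,130,160,3.7 and 4)[:600])
E
```

```text
[0.6393056  0.19322948 0.27054279] [-0.19239761 -0.09059984 -5.81702216] [-0.04820896  0.03790031 -0.02066148]
shift [-4.75268440e-02  3.36466151e-01 -1.06086102e-06]
[402.95405633 259.76118376]
[407.51600127 234.47133664]
```

View pics/m8.png

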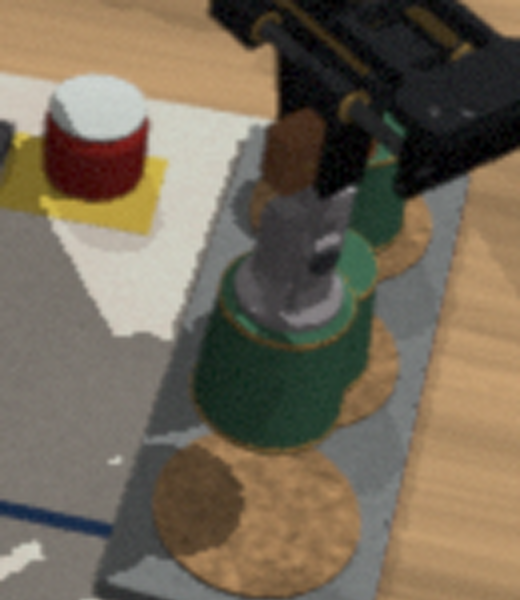

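The piece hangs upright. Its top ellipse is centred at crop (290,298) and its base near (278,400), both matching the predictions. The coaster is below it at (258,510). Lowering.

Emit:
{"api": "step_arm", "payload": {
  "targets": "0 0.15 0.5 0;0 0.15 0.8 0;0 0 1 0;0 0 1 0;0 0 1 0;0 0 1 0;0 0 0.8 0;0 0 0.5 0;0 0 0.3 0;0 0 0.2 0;0 0 0 0;0 0 0 0"
}}

```text
time_s: 19.77
tcp_pos: [0.6417, 0.1955, 0.2001]
ee_rot: [[-0.714, 0.7, 0.001], [0.7, 0.714, 0.0], [-0.0, 0.001, -1.0]]
wrist_force: [-0.6, -0.1, -6.1]
gripper_width: 0.226
gripper_force: 29.7
```

Emit:
{"api": "step_arm", "payload": {
  "targets": "0 0 0.1 0;0 0 0.1 0;0 0 0.1 0;0 0 0.1 0;0 0 0.1 0;0 0 0.1 0;0 0 0 0;0 0 0 0;0 0 0 0"
}}

```text
time_s: 20.52
tcp_pos: [0.6414, 0.1954, 0.1936]
ee_rot: [[-0.714, 0.7, 0.0], [0.7, 0.714, 0.0], [-0.0, 0.0, -1.0]]
wrist_force: [-0.4, 1.2, -7.0]
gripper_width: 0.228
gripper_force: 29.7
```

Emit:
{"api": "step_arm", "payload": {
  "targets": "0 0 0.1 0;0 0 0.1 0;0 0 0.1 0;0 0 0.1 0;0 0 0 0;0 0 0 0;0 0 0 0"
}}

```text
time_s: 21.1
tcp_pos: [0.6415, 0.1954, 0.1896]
ee_rot: [[-0.714, 0.7, 0.0], [0.7, 0.714, -0.0], [-0.0, 0.0, -1.0]]
wrist_force: [0.1, 0.2, -5.8]
gripper_width: 0.23
gripper_force: 29.7
```

Emit:
{"api": "step_arm", "payload": {
  "targets": "0 0 0.1 0;0 0 0.1 0;0 0 0.1 0;0 0 0 0;0 0 0 0;0 0 0 0"
}}

```text
time_s: 21.6
tcp_pos: [0.6414, 0.1954, 0.1865]
ee_rot: [[-0.714, 0.7, 0.0], [0.7, 0.714, -0.0], [-0.0, -0.0, -1.0]]
wrist_force: [0.7, 0.6, -5.7]
gripper_width: 0.229
gripper_force: 29.7
```

Emit:
{"api": "step_arm", "payload": {
  "targets": "0 0 0.1 0;0 0 0.1 0;0 0 0.1 0;0 0 0 0;0 0 0 0;0 0 0 0"
}}

```text
time_s: 22.1
tcp_pos: [0.6414, 0.1954, 0.1835]
ee_rot: [[-0.714, 0.7, 0.0], [0.7, 0.714, -0.0], [-0.0, -0.0, -1.0]]
wrist_force: [0.0, -0.6, -6.5]
gripper_width: 0.228
gripper_force: 29.7
```

Emit:
{"api": "step_arm", "payload": {
  "targets": "0 0 0.1 0;0 0 0.1 0;0 0 0.1 0;0 0 0 0;0 0 0 0;0 0 0 0"
}}

```text
time_s: 22.6
tcp_pos: [0.6414, 0.1954, 0.1806]
ee_rot: [[-0.714, 0.7, 0.0], [0.7, 0.714, -0.0], [-0.0, 0.0, -1.0]]
wrist_force: [0.8, -0.9, -5.3]
gripper_width: 0.226
gripper_force: 29.7
```

Emit:
{"api": "step_arm", "payload": {
  "targets": "0 0 0.1 0;0 0 0.1 0;0 0 0 0;0 0 0 0;0 0 0 0"
}}

```text
time_s: 23.02
tcp_pos: [0.642, 0.1953, 0.1795]
ee_rot: [[-0.714, 0.7, 0.002], [0.7, 0.714, 0.0], [-0.001, 0.002, -1.0]]
wrist_force: [0.7, -1.8, -0.9]
gripper_width: 0.228
gripper_force: 29.7
```

Emit:
{"api": "step_arm", "payload": {
  "targets": "0 0 0.1 0;0 0 0.1 0;0 0 0 0;0 0 0 0;0 0 0 0"
}}

```text
time_s: 23.43
tcp_pos: [0.6415, 0.1955, 0.1766]
ee_rot: [[-0.714, 0.7, 0.0], [0.7, 0.714, 0.0], [-0.0, 0.0, -1.0]]
wrist_force: [0.4, -0.5, -1.7]
gripper_width: 0.231
gripper_force: 29.7
```

Emit:
{"api": "step_arm", "payload": {
  "targets": "0 0 0.1 0;0 0 0.1 0;0 0 0 0;0 0 0 0;0 0 0 0"
}}

```text
time_s: 23.85
tcp_pos: [0.6412, 0.1954, 0.1743]
ee_rot: [[-0.714, 0.7, -0.001], [0.7, 0.714, -0.0], [0.0, -0.0, -1.0]]
wrist_force: [0.4, -0.2, -1.4]
gripper_width: 0.222
gripper_force: 29.7
```

Touchdown was at about 0.180. I'll take up the pin play until the crown just rests on the pin.

Emit:
{"api": "step_arm", "payload": {
  "targets": "0 0 0.1 0;0 0 0.1 0;0 0 0.1 0;0 0 0 0;0 0 0 0;0 0 0 0"
}}

```text
time_s: 24.35
tcp_pos: [0.6424, 0.1951, 0.1735]
ee_rot: [[-0.714, 0.7, 0.003], [0.7, 0.714, 0.0], [-0.002, 0.002, -1.0]]
wrist_force: [2.2, -3.2, 5.1]
gripper_width: 0.227
gripper_force: 29.8
```

Emit:
{"api": "step_arm", "payload": {
  "targets": "0 0 0.1 0;0 0 0.1 0;0 0 0 0;0 0 0 0;0 0 0 0"
}}

```text
time_s: 24.77
tcp_pos: [0.6428, 0.1946, 0.1731]
ee_rot: [[-0.715, 0.699, 0.005], [0.699, 0.715, -0.001], [-0.004, 0.003, -1.0]]
wrist_force: [0.5, -3.7, 9.6]
gripper_width: 0.223
gripper_force: 29.8
```

Emit:
{"api": "step_arm", "payload": {
  "targets": "0 0 0.1 0;0 0 0 0;0 0 0 0;0 0 0 0"
}}

```text
time_s: 25.1
tcp_pos: [0.6429, 0.1945, 0.1731]
ee_rot: [[-0.715, 0.699, 0.005], [0.699, 0.715, -0.001], [-0.004, 0.003, -1.0]]
wrist_force: [-1.0, -4.3, 11.5]
gripper_width: 0.229
gripper_force: 29.8
```

Emit:
{"api": "step_arm", "payload": {
  "targets": "0 0 -0.2 0;0 0 -0.2 0;0 0 -0.2 0;0 0 -0.2 0;0 0 0 0;0 0 0 0;0 0 0 0"
}}

```text
time_s: 25.68
tcp_pos: [0.6408, 0.1955, 0.1754]
ee_rot: [[-0.714, 0.7, -0.002], [0.7, 0.714, -0.001], [0.001, -0.002, -1.0]]
wrist_force: [0.6, -1.1, -2.9]
gripper_width: 0.228
gripper_force: 29.8
```

```bash
cat >> h.py <<'E'
def tub(c):
    hsv=cv2.cvtColor(c["frame"],cv2.COLOR_BGR2HSV);m=cv2.inRange(hsv,(50,70,25),(90,255,255))
    n,l,st,ce=cv2.connectedComponentsWithStats(m);print([(st[i].tolist(),ce[i].round(1).tolist()) for i in range(1,n) if st[i][4]>150])
    return m
E
python3 - <<'E'
from h import *
from station import cams,sense
q=sense();print(q["tcp_pos"],q["wrist_force"],q["moment"])
s=cams.capture("scene");t=cams.capture("top")
pickle.dump(s,open("scene10.pkl","wb"));pickle.dump(t,open("top10.pkl","wb"))
m=tub(s);tub(t)
# outline predicted for an upright tub at the tool position
for x,y in((.6415,.1954),):
    a=np.linspace(0,2*np.pi,72);P=[proj(s,[x+r*np.cos(k),y+r*np.sin(k),z]) for r,z in((.038,.022),(.032,.097)) for k in a]
    P=np.array(P);print("pred box",P.min(0),P.max(0))
for v in range(224,296,4):
    u=np.flatnonzero(m[v,370:440]);print(v,(u.min()+370,u.max()+370,len(u)) if len(u) else None)
E
```

```text
[0.64083499 0.19546365 0.17537683] [ 0.57956657 -1.09362444 -2.93717625] [-0.30355005 -0.24761802  0.00050185]
[([593, 114, 47, 192, 6256], [620.8, 210.1]), ([415, 237, 13, 21, 154], [421.1, 247.5]), ([381, 269, 35, 31, 706], [397.4, 286.3])]
[([0, 170, 32, 230, 4915], [11.3, 272.9]), ([219, 196, 17, 27, 175], [229.0, 210.0]), ([201, 255, 16, 26, 159], [206.4, 269.7])]
pred box [381.13046615 252.40769609] [419.17182902 301.92877264]
224 None
228 (np.int64(424), np.int64(425), 2)
232 None
236 None
240 (np.int64(420), np.int64(424), 5)
244 (np.int64(395), np.int64(426), 11)
248 (np.int64(418), np.int64(425), 8)
252 (np.int64(417), np.int64(424), 8)
256 (np.int64(390), np.int64(421), 8)
260 (np.int64(388), np.int64(388), 1)
264 (np.int64(387), np.int64(416), 3)
268 (np.int64(389), np.int64(416), 4)
272 (np.int64(384), np.int64(415), 14)
276 (np.int64(383), np.int64(415), 20)
280 (np.int64(382), np.int64(415), 34)
284 (np.int64(381), np.int64(414), 34)
288 (np.int64(381), np.int64(414), 34)
292 (np.int64(384), np.int64(413), 30)
```

Emit:
{"api": "step_arm", "payload": {
  "targets": "-0.1 0 0 0;-0.1 0 0 0;-0.1 0 0 0;0 0 0 0;0 0 0 0;0 0 0 0"
}}

```text
time_s: 26.28
tcp_pos: [0.6435, 0.1934, 0.1766]
ee_rot: [[-0.714, 0.7, 0.0], [0.7, 0.714, 0.0], [0.0, 0.0, -1.0]]
wrist_force: [-0.3, 0.6, -2.6]
gripper_width: 0.227
gripper_force: 29.8
```

```bash
python3 - <<'E'
from h import *
from station import cams,sense
s=cams.capture("scene");q=sense();print(q["tcp_pos"],q["wrist_force"],q["moment"]);tub(s)
E
```

```text
[0.64348804 0.19341126 0.17665065] [ 0.44486283 -0.21449456 -2.31042819] [-0.09998141 -0.06756147 -0.01383564]
[([593, 114, 47, 192, 6254], [620.8, 210.0]), ([415, 238, 11, 20, 154], [420.1, 248.0]), ([381, 270, 35, 31, 684], [397.3, 287.0])]
```

Emit:
{"api": "step_arm", "payload": {
  "targets": "-0.05 0 0.1 0;0 0 0.1 0;0 0 0.1 0;0 0 0 0;0 0 0 0;0 0 0 0"
}}

```text
time_s: 26.83
tcp_pos: [0.6438, 0.193, 0.1734]
ee_rot: [[-0.714, 0.7, -0.0], [0.7, 0.714, -0.0], [0.0, -0.0, -1.0]]
wrist_force: [-0.1, -0.7, -2.1]
gripper_width: 0.226
gripper_force: 29.8
```

Emit:
{"api": "step_arm", "payload": {
  "targets": "0 0 0.1 0;0 0 0.1 0;0 0 0 0;0 0 0 0;0 0 0 0"
}}

```text
time_s: 27.25
tcp_pos: [0.6441, 0.1929, 0.1732]
ee_rot: [[-0.715, 0.7, 0.002], [0.7, 0.715, 0.0], [-0.001, 0.001, -1.0]]
wrist_force: [-3.0, -1.3, 6.2]
gripper_width: 0.227
gripper_force: 29.8
```

Emit:
{"api": "step_arm", "payload": {
  "targets": "0 0 -0.1 0;0 0 -0.1 0;0 0 0 0;0 0 0 0;0 0 0 0;0 0 0 0"
}}

```text
time_s: 27.75
tcp_pos: [0.6439, 0.1929, 0.1733]
ee_rot: [[-0.714, 0.7, -0.0], [0.7, 0.714, -0.0], [0.0, -0.0, -1.0]]
wrist_force: [-0.1, -0.2, -0.2]
gripper_width: 0.223
gripper_force: 29.8
```

Emit:
{"api": "step_arm", "payload": {
  "targets": "0 0 0 0;0 0 0 0;0 0 0 0;0 0 0 0;0 0 0 0;0 0 0 0;0 0 0 0;0 0 0 0;0 0 0 0;0 0 0 0",
  "claw": 6
}}

```text
time_s: 28.58
tcp_pos: [0.6439, 0.1929, 0.1736]
ee_rot: [[-0.714, 0.7, -0.0], [0.7, 0.714, 0.0], [0.0, 0.0, -1.0]]
wrist_force: [0.5, 0.2, 0.2]
gripper_width: 0.687
gripper_force: 0.0
```

```bash
python3 - <<'E'
from h import *
from station import cams,sense
s=cams.capture("scene");pickle.dump(s,open("scene11.pkl","wb"));q=sense();print(q["tcp_pos"],q["wrist_force"],q["moment"],q["gripper_width"]);tub(s)
m=cv2.inRange(cv2.cvtColor(s["frame"],cv2.COLOR_BGR2HSV),(3,110,30),(16,255,255))[150:290,370:450]
n,l,st,ce=cv2.connectedComponentsWithStats(m);print([(st[i]+[370,150,0,0,0]).tolist() for i in range(1,n) if st[i][4]>25])
p=q["tcp_pos"];print(proj(s,[p[0],p[1],p[2]+.0164]))
E
```

```text
[0.64390307 0.19295628 0.17358151] [-0.41417453  0.56337134  0.24514045] [-0.03403358  0.01136431  0.01644503] 0.6871320909816173
[([593, 114, 47, 192, 6247], [620.8, 210.1]), ([381, 270, 35, 31, 673], [397.4, 287.0])]
[[398, 225, 18, 19, 189], [387, 234, 9, 21, 85], [417, 249, 17, 18, 129], [374, 273, 8, 17, 63], [416, 277, 9, 13, 74]]
[407.46755645 233.86910602]
```

The hook stands upright and the piece hasn't moved. Retreating straight up.

Emit:
{"api": "step_arm", "payload": {
  "targets": "0 0 -0.3 0;0 0 -0.5 0;0 0 -1 0;0 0 -1.5 0;0 0 -2 0;0 0 -2 0;0 0 -2 0;0 0 -2 0;0 0 -2 0;0 0 -1 0;0 0 0 0;0 0 0 0"
}}

```text
time_s: 29.63
tcp_pos: [0.6438, 0.1931, 0.3168]
ee_rot: [[-0.714, 0.7, 0.0], [0.7, 0.714, 0.001], [0.0, 0.001, -1.0]]
wrist_force: [-0.9, -0.4, -0.5]
gripper_width: 0.69
gripper_force: 0.0
```

Emit:
{"api": "step_arm", "payload": {
  "targets": "0 -1 0 0;0 -2 0 0;0 -2 0 0;0 -2 0 0;0 -2 0 0;0 -2 0 0;0 -2 0 0;0 -2 0 0;0 -2 0 0;0 -1 0 0;0 0 0 0;0 0 0 0"
}}

```text
time_s: 30.63
tcp_pos: [0.5179, 0.0644, 0.3161]
ee_rot: [[-0.714, 0.7, -0.0], [0.7, 0.714, -0.0], [0.0, -0.0, -1.0]]
wrist_force: [0.4, 0.8, -0.1]
gripper_width: 0.691
gripper_force: 0.0
```

```bash
python3 - <<'E'
from h import *
from station import cams,sense
s=cams.capture("scene");t=cams.capture("top");q=sense();print(q["time_s"],q["tcp_pos"],q["wrist_force"]);tub(s)
def brown(c,u,v,w,h):
    m=cv2.inRange(cv2.cvtColor(c["frame"],cv2.COLOR_BGR2HSV),(3,110,30),(18,255,255))[v:v+h,u:u+w]
    n,l,st,ce=cv2.connectedComponentsWithStats(m);print([((st[i]+[u,v,0,0,0]).tolist(),(ce[i]+[u,v]).round(1).tolist()) for i in range(1,n) if st[i][4]>25])
brown(s,370,160,80,130);tub(t);brown(t,190,130,80,80)
print("pred handle centre",proj(s,[.644,.193,.19]),proj(t,[.644,.193,.206]),"coaster",proj(t,[.642,.1953,.022]))
f=t["frame"]
E
```

```text
30.7333 [0.51847006 0.06494197 0.31596343] [-0.18250532 -0.18826006 -0.025951  ]
[([593, 114, 47, 192, 6253], [620.8, 210.1]), ([401, 183, 37, 43, 838], [420.8, 204.6]), ([414, 234, 14, 24, 197], [420.8, 246.8]), ([381, 270, 35, 31, 672], [397.5, 287.0])]
[([398, 201, 9, 18, 85], [401.8, 209.8]), ([429, 207, 13, 22, 133], [436.3, 219.2]), ([398, 221, 29, 23, 457], [411.8, 231.8]), ([387, 234, 10, 22, 118], [390.7, 244.8]), ([416, 240, 18, 27, 195], [426.4, 255.1]), ([374, 272, 9, 18, 86], [377.5, 281.6]), ([416, 277, 9, 13, 79], [419.2, 284.3])]
[([0, 170, 33, 230, 4825], [11.1, 271.9]), ([216, 195, 21, 28, 282], [227.6, 207.1]), ([201, 256, 15, 25, 180], [206.5, 269.6])]
[([216, 176, 34, 12, 253], [232.9, 181.8]), ([223, 192, 28, 18, 170], [239.0, 199.2]), ([218, 203, 6, 7, 33], [220.4, 206.3])]
pred handle centre [407.48500686 233.90322779] [217.19126484 135.62136587] coaster [232.0705153  163.21059133]
```

```bash
python3 -c "
from station import r
print(r.finish_job())"
```

```text
the job is handed in; nothing more can be done
None
```

The job is handed in at 31 s of 72 s: by camera and force readings, the wet piece stands upright on the empty coaster with the hook still on its pin. I could not see the latch directly, but the piece hung on it when lifted. The middle drying piece has not moved; the other was mostly hidden by the arm in the last look.

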